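# Draw the blue bottle crate out of a deep bench rack with a hook

### The job

Take the red-handled draw hook from its stand, hook its blade behind the front lip of the blue crate deep in the bench rack, and draw the crate forward until its front has fully passed the yellow line but not the front edge of the white deck. Keep the two bottles in it standing, do not touch the crates with the gripper or arm, and leave the grey crate and the other things on the bench where they are. Then lay the hook back in the notches of its stand, pointing the same way as before, and let go.

Things in the scene. Friction and masses are not known exactly. Their poses are not given: they have to be found in the camera images.
- rack: Fixed low bench rack, its open front towards the robot's left, two bays (centres y = +/-85 mm; either crate may be in either), blue posts at y = +/-190, see-through wire roof. Origin: on the bench under the middle of the roof's front edge; x into the rack, y left, z up. Roof x = 0 to 280 mm, 150 to 164 mm above the bench. White deck, top 10 mm above the bench, x = -120 to 280 mm.
- rack_line (a point): Middle of the yellow line across the rack's white deck, on the deck's top: 26 mm in front of the roof's front edge. The line is 8 mm wide (4 mm either side of this point) and runs along y; axes as the rack's. The deck's front edge is 94 mm in front of this point. A rail 8 mm wide and 14 mm high parts the bays behind the roof's edge.
- blue_crate_lip (a point): Blue open crate, 170 deep (x) x 120 wide (y) x 50 mm high, walls 5 mm, loose on the deck, 0.4 to 0.7 kg with its bottles. This point: middle of the front wall's outer face, top edge (60 mm above the bench). x to the crate's rear, y left, z up. A 7 mm ledge juts forward along the wall's top.
- blue_crate_pocket (a point): Middle of the floor of the front compartment of the same blue crate (33 mm behind the front wall's outer face, 5 mm above the crate's underside). This is an empty compartment: 5 to 62 mm behind the front wall's outer face, 110 mm wide, about 45 mm deep. A 40 mm high divider, 62 to 68 mm behind that face, keeps the two bottles in the rear.
- grey_crate_lip (a point): The same point on the grey crate, which is alike and also holds two bottles; it stays where it is.
- blue_bottle_a: Amber bottle, 42 mm across and 75 mm high, standing loose in the rear of the blue crate. Origin: centre of its underside; z is its axis.
- blue_bottle_b: The second amber bottle, alike, beside it.
- hook_grip (a point): The draw hook, 0.2 kg: red handle 140 mm long (x) x 18 mm wide (y) x 26 mm high (z) with this point at its centre, a steel rod 8 mm square running on along +x from the handle's end, and a downturned steel blade at the rod's end. x points along the tool to the blade, z is up when the blade hangs down. The balance point is about 15 mm ahead of this point.
- hook_tip (a point): Middle of the hook blade's lower edge: 175 mm ahead of (x) and 33 mm below (z) the handle's centre. The blade is 6 mm thick, 30 mm wide (y); its top is 4 mm above the rod's axis.
- stand: Fixed aluminium stand for the hook: foot 160 x 70 mm, two uprights 16 mm thick at x = +/-58 mm, each with a notch 26 mm wide, flared on top, floor 52 mm above the bench, cheeks up to 75 mm. Origin: centre of the foot, on the bench; x to the blade's side. The handle lies in the notches, its centre over the origin, 65 mm up; fingers fit between the uprights.
- beaker: Bystander: glass beaker 68 mm across, 90 mm high. Origin: underside.
- wash_bottle: Bystander: white bottle with a red cap, 64 mm across, 150 mm high. Origin: underside.
- reagent_jar: Bystander: amber jar 60 mm across, 85 mm high. Origin: underside.
- cuvette_box: Bystander: yellow box 110 x 80 x 35 mm. Origin: underside.

How it is judged (in metres and radians):
On the way, in this order (a step that is already met when the one before it is completed fails the run):
1. the hook's blade is behind the blue crate's front wall, its lower edge at least 5 mm below the lip, with the crate still inside the rack (x of hook_tip in the frame of blue_crate_lip between 0.005 and 0.064 m and y of hook_tip in the frame of blue_crate_lip between -0.06 and 0.06 m and z of hook_tip in the frame of blue_crate_lip between -0.048 and -0.005 m and x of blue_crate_lip in the frame of rack above 0.005 m), for 0.1 s.
2. with the blade still hooked in it, the ledge on the blue crate's front is past the yellow line (x of blue_crate_lip in the frame of rack between -0.12 and -0.023 m and z of hook_tip in the frame of blue_crate_lip below -0.005 m and x of hook_tip in the frame of blue_crate_lip between 0 and 0.064 m), for 0.1 s.
At the end, for the whole second after the job is handed in: The blue crate lies flat on the deck, its front wall 23 to 120 mm in front of the roof edge, both its bottles upright (0.2 rad) in its rear compartment; the hook lies in both notches, blade end as before and down (tilt under 0.15 rad), within 18 mm lengthways, 8 mm sideways, 6 mm in height (x of blue_crate_lip in the frame of rack between -0.12 and -0.023 m and height (world z) of blue_crate_lip between 0.056 and 0.064 m and linear speed of each of blue_bottle_a, blue_bottle_b below 0.02 m/s and angle between each of blue_bottle_a, blue_bottle_b's own z axis and vertical below 0.2 rad and x of blue_bottle_a in the frame of blue_crate_lip between 0.06 and 0.165 m and x of blue_bottle_b in the frame of blue_crate_lip between 0.06 and 0.165 m and x of hook_grip in the frame of stand between -0.018 and 0.018 m and y of hook_grip in the frame of stand between -0.008 and 0.008 m and z of hook_grip in the frame of stand between 0.059 and 0.071 m and x of hook_tip in the frame of stand between 0.15 and 0.2 m and angle between hook_grip's own z axis and vertical below 0.15 rad); the robot touches nothing.
It fails at once if the gripper or arm touches a crate (over 1 N) (contact force between any of the fingers, the arm and blue_crate above 1 N or contact force between any of the fingers, the arm and grey_crate above 1 N).
It fails at once if a bottle in the blue crate tips by more than 0.5 rad (angle between any of blue_bottle_a, blue_bottle_b's own z axis and vertical above 0.5 rad).
It fails at once if the grey crate is moved by more than 20 mm (distance of grey_crate_lip from where it was at the start of the episode above 0.02 m).
It fails at once if another thing on the bench is moved by more than 30 mm (distance of any of beaker, wash_bottle, reagent_jar, cuvette_box from where it was at the start of the episode above 0.03 m).
It also fails if it takes over 69 s, if anything falls off the work surface, if the arm or the gripper's body presses on something with over 40 N, if the wrist force passes 120 N, or if a joint passes its speed limit or range.

### The arm

A 7-joint arm with a two-finger parallel gripper is mounted at the origin on the work surface. World frame = base frame: x ahead of the robot, y to its left, z up, the work surface at z = 0. Lengths are in m, angles in degrees, forces in N, time in s.
With the tool pointing down it reaches from about 0.425 to 0.875 m from the base axis. Payload 4.7 kg.
Tool frame: the origin (TCP) lies between the finger pads; the fingertips stand env.finger_overhang ahead of it and the grasp point (between the pads) lies 5 mm behind it (env.finger_overhang is the distance from the TCP to the fingertips, in m); z points along the fingers, y is the line along which they close (so a half turn about z gives the same grasp; the last joint's range is limited). The gripper opens to 87 mm and grips with 3 to 60 N. Pads are 19 mm wide; open, the fingers measure 117 mm over their backs; the gripper's body (75 mm by 190 mm) begins 51 mm behind the grasp point.
Start: joints at [-62.332, 18.392, -4.016, 83.108, 1.295, 78.541, -3.26], TCP at [0.294, 0.58, 0.237] pointing down, gripper open.
Joint ranges: [-163.93, 163.93], [-17.29, 119.83], [-79.2, 71.16], [3.27, 140.29], [-89.18, 269.18], [5.43, 117.66], [-154.24, 154.24]. Speed limits (degrees/s): [147.25, 147.25, 180, 180, 180, 180, 180].

### API

Orientations are given as [roll, pitch, yaw] about the fixed x, y, z axes, in that order (R = Rz(yaw) Ry(pitch) Rx(roll)).
In Python, from cell import telemetry, eyes, env, models gives the robot as it stands. The module is installed in compiled form; this text tells all that it offers.
- The arm moves only by the tool drive_tool, never from a script. Its arguments are lists of equal length, an entry for each row: "angular": the turn, a rotation vector about the tool's x, y, z in rad, a list of three; "delta_pos": the shift along the tool's x, y, z in cm, a list of three; "gripper": the finger opening in cm, from 0 to 8.7. A call has 1 to 20 rows; each row shifts and turns the commanded pose from where the row before left it, along the tool's axes as they then stand; what a row does not reach is not made up. A row lasts 1/10 s, in which the tool goes at most 50 mm and 8.59 degrees, less where a joint would pass 70% of its speed; a pose out of reach is approached as far as the arm can. A call with a gripper value outside its range is refused whole. The fingers move at their own pace and stop on an object; "squeeze" is the grip in N (left out, the last holds). Time passes only in rows, so rows that do not move let the fingers close. It gives the time, the measured TCP pose, the force, the opening and the grip force at its end, in the units of the state.
- telemetry.get_obs(): the state, without advancing time (a new reading comes with each control period).
- eyes.read_camera(name): name is "scene" or "top" or "wrist"; returns a dict with "pixels" (384x512x3 uint8, red, green, blue), "mtx" (3x3 intrinsics, pixels), "origin" and "orientation" of the camera in the world. Camera axes: x right, y down, z forward; pixel columns grow to the right and rows downward; lengths in m; the calibration is good to about 2 mm. A picture is of the moment at which its call begins. There is no depth.
- env.sign_off(): hands the job in; it is judged then, once.
Trained networks look in a picture, given as the dict that the camera call returned (one of the last four; its "shot" number tells which), for a name from the list of things; names that differ only in an ending like _2 or _b are one class to them, and where a whole thing is asked for, a point or a joint stands for the part that bears it (a point fixed in the world has none). Each returns a list of dicts, best first, with "p" (0 to 1); they miss things now and then, are a little off and sometimes report something else, mostly with a low value. They report only what shows in the picture. A call takes as long as a camera call.
- models.search_frame(picture, target): "centre" ([column, row] in pixels, amid what is visible of it).
- models.cut_out(picture, target): "pixels" (384x512 bool, what is visible of it) and "centre" ([column, row] in pixels, amid what is visible of it).
The state is a dict: "time_s": time; "qpos": joint angles; "joint_velocities": joint speeds; "effort": joint torques, N m; "tool_pos": TCP position; "tool_rot": TCP orientation; "force": force on the tool from outside, world axes, zero at the start; "wrist_torque": the same for the moment, N m; "grip_width": finger opening in m; "grasp_force": force on a finger pad.
Only numpy, scipy, OpenCV 4.12 (cv2) and the standard library are available. Lean on these libraries where they do the work, as an engineer would, in place of code of your own. Each camera call takes 0.05 s, during which the arm holds its last target. There are 200 camera calls.

## Working session

There is one attempt and no reset: what is moved stays moved. The work goes in short steps, Python scripts to look and compute and a tool call to move; the robot and the scene stay as the last step left them, time stands still between calls to the robot, and variables do not carry over. Pictures are saved under pics/ and viewed, at most 10 in all, crops included, and the job is handed in when it is done.

Besides the shell and the picture viewer there is one more tool, called after ">>>" by a JSON object that holds its "op" and its "data". drive_tool: Moves the arm, as the interface text tells. Its arguments: {"type":"object","properties":{"angular":{"type":"array","items":{"type":"array","items":{"type":"number"}}},"delta_pos":{"type":"array","items":{"type":"array","items":{"type":"number"}}},"gripper":{"type":"array","items":{"type":"number"}},"squeeze":{"type":"number"}},"required":["angular","delta_pos","gripper"]}

```bash
mkdir -p pics
cat > h.py <<'E'
import numpy as np, cv2
from scipy.spatial.transform import Rotation as R
from cell import telemetry, eyes, env, models
def Rm(o):
    o=np.array(o,float)
    return o if o.shape==(3,3) else (R.from_euler('xyz',o,degrees=True).as_matrix() if o.size==3 else R.from_quat(o).as_matrix())
def onz(p,px,z):
    d=Rm(p['orientation'])@np.linalg.inv(p['mtx'])@np.array([px[0],px[1],1.]); o=np.array(p['origin'])
    return o+d*(z-o[2])/d[2]
def proj(p,X):
    c=np.array(p['mtx'])@(Rm(p['orientation']).T@(np.array(X,float)-p['origin'])); return c[:2]/c[2]
def save(p,n): cv2.imwrite('pics/'+n,cv2.cvtColor(p['pixels'],cv2.COLOR_RGB2BGR))
E
python3 - <<'E'
from h import *
np.set_printoptions(precision=3,suppress=True)
o=telemetry.get_obs(); print(o['time_s'],o['tool_pos'],o['tool_rot'],env.finger_overhang)
Z=dict(rack_line=.01,blue_crate_lip=.06,blue_crate_pocket=.015,grey_crate_lip=.06,hook_grip=.065,hook_tip=.032,stand=.0,beaker=.045,wash_bottle=.075,reagent_jar=.04,cuvette_box=.02,rack=0)
for n in('top','scene'):
    p=eyes.read_camera(n); save(p,n+'0.png'); print(n,p['origin'],p['orientation'])
    for k,z in Z.items():
        for r in models.search_frame(p,k)[:2]: print(k,round(r['p'],2),np.array(r['centre']),onz(p,r['centre'],z))
E
```

```text
0.0 [0.294 0.579 0.235] [-179.89     0.007  153.141] 0.014
top [0.403 0.019 1.221] [-174.72    -0.023  -88.918]
rack_line 0.58 [317.7 169.1] [ 0.573 -0.185  0.01 ]
blue_crate_lip 0.84 [334.8 191. ] [ 0.502 -0.228  0.06 ]
blue_crate_lip 0.2 [145.3 191.9] [0.489 0.332 0.06 ]
blue_crate_pocket 0.89 [334.  190.8] [ 0.506 -0.235  0.015]
grey_crate_lip 0.84 [338.9 137.4] [ 0.663 -0.24   0.06 ]
hook_grip 0.69 [145.2 187.2] [0.502 0.332 0.065]
hook_tip 0.71 [146.3 192.2] [0.49  0.337 0.032]
stand 0.69 [152.9 197.5] [0.476 0.324 0.   ]
beaker 0.67 [174.5 108.4] [0.747 0.259 0.045]
beaker 0.6 [154.3 200.4] [0.465 0.309 0.045]
wash_bottle 0.7 [348.  267.3] [ 0.282 -0.262  0.075]
reagent_jar 0.76 [205.6 232.1] [0.373 0.153 0.04 ]
cuvette_box 0.84 [217.9 112.8] [0.743 0.128 0.02 ]
rack 0.85 [320.7 165.3] [ 0.587 -0.196  0.   ]
scene [ 1.043 -0.045  0.916] [-147.411    0.4     80.066]
rack_line 0.83 [149.9 260.5] [ 0.609 -0.219  0.01 ]
rack_line 0.57 [135.7 217.9] [ 0.488 -0.248  0.01 ]
blue_crate_lip 0.96 [136.9 218.7] [ 0.522 -0.235  0.06 ]
blue_crate_pocket 0.63 [137.4 217.3] [ 0.491 -0.243  0.015]
blue_crate_pocket 0.24 [116.2 137.5] [ 0.222 -0.295  0.015]
grey_crate_lip 0.88 [139.4 279.5] [ 0.673 -0.233  0.06 ]
hook_tip 0.64 [370.4 181.3] [0.5   0.346 0.032]
stand 0.62 [357.2 182.9] [0.479 0.325 0.   ]
stand 0.57 [368.8 178.2] [0.47  0.359 0.   ]
beaker 0.84 [367.1 268.2] [0.728 0.259 0.045]
wash_bottle 0.64 [117.  140.9] [ 0.289 -0.276  0.075]
reagent_jar 0.56 [287.8 148.2] [0.364 0.161 0.04 ]
cuvette_box 0.68 [311.1 296.1] [0.76  0.127 0.02 ]
rack 0.66 [367.2 181.6] [0.479 0.352 0.   ]
rack 0.55 [147.5 260.7] [ 0.604 -0.226  0.   ]
```

Run:
```python
import cv2
a=cv2.imread('pics/top0.png'); b=cv2.imread('pics/scene0.png')
cv2.imwrite('pics/top0b.png',cv2.resize(a[90:300,110:410],None,fx=2.66,fy=2.66,interpolation=cv2.INTER_CUBIC))
cv2.imwrite('pics/scene0b.png',cv2.resize(b[110:330,90:420],None,fx=2.4,fy=2.4,interpolation=cv2.INTER_CUBIC))
```

```text
(no output)
```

View pics/top0b.png

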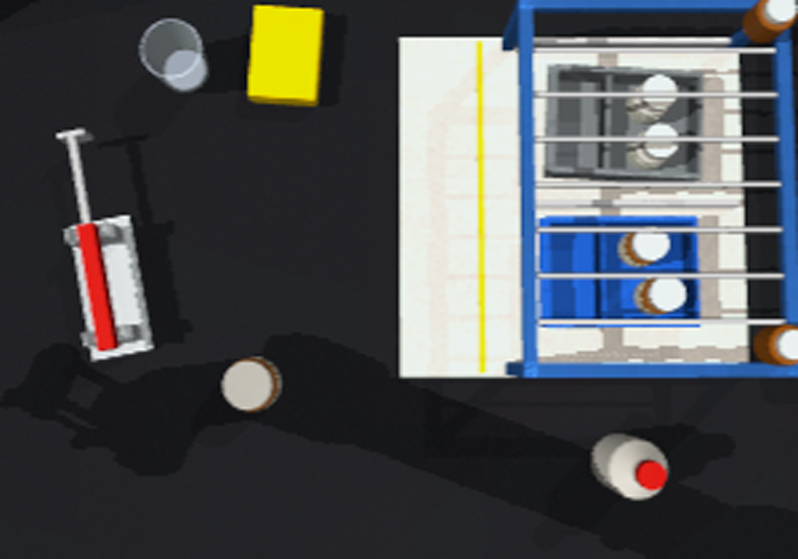

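View pics/scene0b.png

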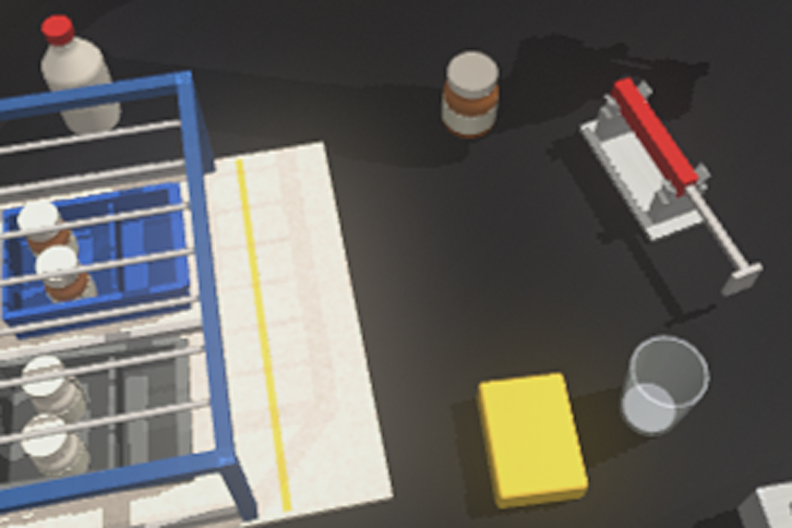

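The top view shows the rack opening toward world +y. The yellow line is at crop column ~481, and the blue crate is in the near bay with its front edge at crop column ~541, rows 218–322. The red handle lies from crop (88,225) to (105,348), with its blade at (73,134) pointing to +x. The scene view agrees.

Run:
```python
from h import *
np.set_printoptions(precision=4,suppress=True)
for n in('top','scene'):
    p=eyes.read_camera(n); im=p['pixels'].astype(int); r,g,b=im[...,0],im[...,1],im[...,2]
    red=((r>120)&(g<60)&(b<60)).astype(np.uint8)
    k,l,s,c=cv2.connectedComponentsWithStats(red); i=1+np.argmax(s[1:,4]); ys,xs=np.where(l==i)
    P=np.array([onz(p,(x,y),.078) for x,y in zip(xs,ys)])[:,:2]
    rc=cv2.minAreaRect((P*1000).astype(np.float32)); q=P-P.mean(0); u=np.linalg.svd(q)[2][0]; t=q@u
    print(n,'handle mean',P.mean(0),'yaw',np.degrees(np.arctan2(u[1],u[0])),'len',np.ptp(t),rc)
    ye=((r>170)&(g>150)&(b<110)).astype(np.uint8); k,l,s,c=cv2.connectedComponentsWithStats(ye)
    for i in range(1,k):
        if s[i,4]>60:
            ys,xs=np.where(l==i); P=np.array([onz(p,(x,y),.01) for x,y in zip(xs,ys)])[:,:2]; q=P-P.mean(0); u=np.linalg.svd(q)[2][0]; print('yellow',P.mean(0),np.degrees(np.arctan2(u[1],u[0])),np.ptp(q@u),P.min(0),P.max(0))
    bl=((b>110)&(r<60)&(b>g*1.5)).astype(np.uint8)
    for k in('hook_tip','blue_crate_lip'):
        m=models.cut_out(p,k)
        if m: 
            M=m[0]['pixels']; ys,xs=np.where(M); print(k,m[0]['p'],M.sum(),xs.min(),xs.max(),ys.min(),ys.max())
    if n=='top':
        f=lambda x,y,z: onz(p,(x/2.66+110,y/2.66+90),z)
        print('crate corners',f(541,218,.06),f(541,326,.06),f(698,217,.06),f(698,326,.06))
        print('grey',f(548,66,.06),f(548,178,.06)); print('roof front',f(520,2,.164),f(524,375,.164)); print('deck front',f(399,37,.01),f(399,378,.01))
        print('blade top',f(62,137,.069),f(86,132,.069))
```

```text
top handle mean [0.4713 0.3247] yaw -167.72533767746845 len 0.13826529013934596 ((471.3210144042969, 324.806884765625), (138.20751953125, 18.422473907470703), 12.764688491821289)
yellow [0.7565 0.1333] 177.28034498354953 0.10974084138182054 [0.7005 0.0917] [0.8123 0.1751]
yellow [ 0.5696 -0.1003] -178.97568129162048 0.3849101004439819 [ 0.3869 -0.1043] [ 0.7718 -0.0943]
hook_tip 0.73 582 133 154 138 221
blue_crate_lip 0.96 1518 313 373 171 209
crate corners [ 0.5573 -0.1641  0.06  ] [ 0.437  -0.1646  0.06  ] [ 0.5618 -0.3394  0.06  ] [ 0.4402 -0.3382  0.06  ]
grey [ 0.7309 -0.1712  0.06  ] [ 0.6027 -0.1717  0.06  ]
roof front [ 0.7687 -0.1249  0.164 ] [ 0.3845 -0.1313  0.164 ]
deck front [ 0.7767 -0.0029  0.01  ] [ 0.3757 -0.0097  0.01  ]
blade top [0.6371 0.3722 0.069 ] [0.6433 0.3457 0.069 ]
scene handle mean [0.4629 0.3209] yaw 11.850592820171308 len 0.14188517727019817 ((473.19976806640625, 323.91912841796875), (141.91648864746094, 21.429109573364258), 12.442205429077148)
yellow [ 0.6056 -0.1026] 1.1582591462917813 0.384012563210259 [ 0.3888 -0.1086] [ 0.7727 -0.0971]
yellow [0.7463 0.1328] -2.6746106294999796 0.11123682411364538 [0.6875 0.0909] [0.8016 0.1753]
hook_tip 0.57 860 346 405 144 232
blue_crate_lip 0.75 2860 91 169 187 251
```

>>> {"op": "drive_tool", "data": {"angular": [[0,0,-0.114],[0,0,-0.114],[0,0,-0.114],[0,0,-0.114],[0,0,-0.114],[0,0,-0.114],[0,0,0],[0,0,0],[0,0,0],[0,0,0],[0,0,0],[0,0,0],[0,0,0],[0,0,0],[0,0,0],[0,0,0],[0,0,0],[0,0,0],[0,0,0]], "delta_pos": [[0,0,0],[0,0,0],[0,0,0],[0,0,0],[0,0,0],[0,0,0],[-1.19,-2.87,0],[-1.19,-2.87,0],[-1.19,-2.87,0],[-1.19,-2.87,0],[-1.19,-2.87,0],[-1.19,-2.87,0],[-1.19,-2.87,0],[-1.19,-2.87,0],[-1.19,-2.87,0],[-1.19,-2.87,0],[0,0,2],[0,0,2],[0,0,0]], "gripper": [8.7,8.7,8.7,8.7,8.7,8.7,8.7,8.7,8.7,8.7,8.7,8.7,8.7,8.7,8.7,8.7,8.7,8.7,8.7]}}

```text
time_s: 3.5
tool_pos: [0.4699, 0.3236, 0.1939]
tool_rot: [-179.9, -0.3, -167.7]
force: [0.5, -0.3, -0.6]
grip_width: 0.087
grasp_force: 0.0
```

Run:
```python
from h import *
np.set_printoptions(precision=4,suppress=True)
o=telemetry.get_obs(); print(o['time_s'],o['tool_pos'],o['tool_rot'],o['qpos'])
p=eyes.read_camera('wrist'); save(p,'w1.png'); im=p['pixels'].astype(int); r,g,b=im[...,0],im[...,1],im[...,2]
red=((r>110)&(g<60)&(b<60)).astype(np.uint8)
k,l,s,c=cv2.connectedComponentsWithStats(red); i=1+np.argmax(s[1:,4]); ys,xs=np.where(l==i); print(s[i])
P=np.array([onz(p,(x,y),.078) for x,y in zip(xs,ys)])[:,:2]
print(cv2.minAreaRect((P*1000).astype(np.float32)))
```

```text
3.5 [0.4699 0.3236 0.1939] [-179.8807   -0.2705 -167.7002] [-38.1321  10.3913   1.0313  97.9106  -0.2011  71.9955  65.2455]Traceback (most recent call last):
  File "<stdin>", line 6, in <module>
    return _wrapfunc(a, 'argmax', axis=axis, out=out, **kwds)
    return bound(*args, **kwds)
ValueError: attempt to get argmax of an empty sequence
```

View pics/w1.png

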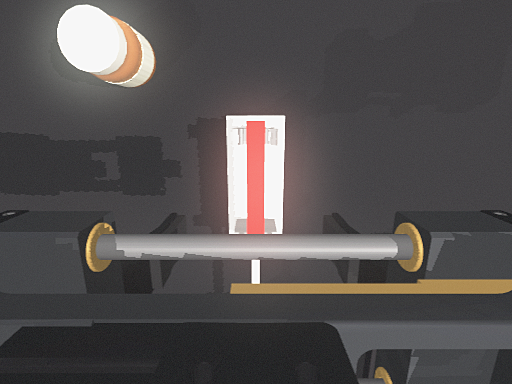

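The wrist view shows the red handle upright at column 256, midway between the fingers. The grasp is aligned, so I'll descend and close.

>>> {"op": "drive_tool", "data": {"angular": [[0,0,0],[0,0,0],[0,0,0],[0,0,0],[0,0,0],[0,0,0],[0,0,0],[0,0,0],[0,0,0],[0,0,0],[0,0,0],[0,0,0],[0,0,0],[0,0,0],[0,0,0],[0,0,0],[0,0,0]], "delta_pos": [[0,0,2.5],[0,0,2.5],[0,0,2.5],[0,0,2.5],[0,0,2],[0,0,1.3],[0,0,0],[0,0,0],[0,0,0],[0,0,0],[0,0,0],[0,0,0],[0,0,0],[0,0,0],[0,0,0],[0,0,0],[0,0,0]], "gripper": [8.7,8.7,8.7,8.7,8.7,8.7,8.7,8.7,0.5,0.5,0.5,0.5,0.5,0.5,0.5,0.5,0.5], "squeeze": 45}}

```text
time_s: 5.25
tool_pos: [0.4712, 0.3249, 0.0635]
tool_rot: [180.0, 0.0, -167.7]
force: [-1.6, 0.2, 0.5]
grip_width: 0.0231
grasp_force: 0.0
```

>>> {"op": "drive_tool", "data": {"angular": [[0,0,0],[0,0,0],[0,0,0],[0,0,0]], "delta_pos": [[0,0,0],[0,0,0],[0,0,0],[0,0,0]], "gripper": [0.5,0.5,0.5,0.5]}}

```text
time_s: 5.65
tool_pos: [0.4713, 0.3249, 0.0636]
tool_rot: [180.0, 0.0, -167.7]
force: [0.2, 0.1, -0.5]
grip_width: 0.0177
grasp_force: 45.0
```

>>> {"op": "drive_tool", "data": {"angular": [[0,0,0],[0,0,0],[0,0,0],[0,0,0],[0,0,0],[0,0,0],[0,0,0],[0,0,0],[0,0,0]], "delta_pos": [[0,0,-0.5],[0,0,-1],[0,0,-1.5],[0,0,-2.5],[0,0,-2.5],[0,0,-2.5],[0,0,-2.5],[0,0,-2],[0,0,0]], "gripper": [0.5,0.5,0.5,0.5,0.5,0.5,0.5,0.5,0.5]}}

```text
time_s: 6.55
tool_pos: [0.473, 0.3262, 0.2184]
tool_rot: [179.8, 0.4, -167.7]
force: [0.3, 0.5, -1.4]
grip_width: 0.0179
grasp_force: 45.0
```

>>> {"op": "drive_tool", "data": {"angular": [[0,0,0.1105],[0,0,0.1105],[0,0,0.1105],[0,0,0.1105],[0,0,0.1105],[0,0,0.1105],[0,0,0.1105],[0,0,0.1105],[0,0,0.1105],[0,0,0.1105],[0,0,0.1105],[0,0,0.1105],[0,0,0.1105],[0,0,0.1105],[0,0,0.1105],[0,0,0.1105],[0,0,0],[0,0,0]], "delta_pos": [[0,0,0],[0,0,0],[0,0,0],[0,0,0],[0,0,0],[0,0,0],[0,0,0],[0,0,0],[0,0,0],[0,0,0],[0,0,0],[0,0,0],[0,0,0],[0,0,0],[0,0,0],[0,0,0],[0,0,0],[0,0,0]], "gripper": [0.5,0.5,0.5,0.5,0.5,0.5,0.5,0.5,0.5,0.5,0.5,0.5,0.5,0.5,0.5,0.5,0.5,0.5]}}

```text
time_s: 8.35
tool_pos: [0.471, 0.3247, 0.2131]
tool_rot: [-180.0, 0.0, 91.2]
force: [-0.2, -1.1, -2.2]
grip_width: 0.0176
grasp_force: 45.0
```

>>> {"op": "drive_tool", "data": {"angular": [[0,0,0],[0,0,0],[0,0,0],[0,0,0],[0,0,0],[0,0,0],[0,0,0],[0,0,0],[0,0,0],[0,0,0],[0,0,0],[0,0,0],[0,0,0],[0,0,0],[0,0,0],[0,0,0]], "delta_pos": [[-1,0.1,0],[-2.5,0.25,0],[-2.8,0.25,0],[-2.8,0.25,0],[-2.8,0.25,0],[-2.8,0.25,0],[-2.8,0.25,0],[-2.5,0.25,0],[-1.5,0.15,0],[0,0,1],[0,0,2],[0,0,2.5],[0,0,2.5],[0,0,1.6],[0,0,0.6],[0,0,0]], "gripper": [0.5,0.5,0.5,0.5,0.5,0.5,0.5,0.5,0.5,0.5,0.5,0.5,0.5,0.5,0.5,0.5]}}

```text
time_s: 9.95
tool_pos: [0.4942, 0.1112, 0.1104]
tool_rot: [-179.9, 0.0, 91.1]
force: [-0.2, -0.3, -1.2]
grip_width: 0.0173
grasp_force: 45.0
```

Run:
```python
from h import *
np.set_printoptions(precision=4,suppress=True)
o=telemetry.get_obs(); print(o['time_s'],o['tool_pos'],o['tool_rot'],o['qpos'])
a=eyes.read_camera('top'); b=eyes.read_camera('scene')
T=np.array(o['tool_pos']); y=np.radians(o['tool_rot'][2]+180); tip=T+np.array([.175*np.cos(y),.175*np.sin(y),.0014-.033]); print('pred tip',tip,proj(a,tip),proj(b,tip))
for p in(a,b):
  for k in('hook_tip','hook_grip'):print(k,[(r['centre'],round(r['p'],2)) for r in models.search_frame(p,k)[:2]])
A=a['pixels'][100:300,230:430];B=b['pixels'][150:350,90:290]
f=lambda x:cv2.resize(x,None,fx=2,fy=2,interpolation=cv2.INTER_CUBIC)
save(dict(pixels=np.hstack([f(A),f(B)])),'m2.png')
```

```text
9.95 [0.4942 0.1112 0.1104] [-179.8767    0.0251   91.1332] [-32.7289   6.9436  18.1727 112.4807  -2.4742  61.0674 -12.3453]
pred tip [ 0.4976 -0.0637  0.0788] [279.8285 190.8412] [207.7774 194.8597]
hook_tip [([253.2, 192.0], 0.74), ([147.3, 199.4], 0.45)]
hook_grip [([248.7, 192.2], 0.48)]
hook_tip [([243.1, 180.2], 0.94), ([108.9, 204.7], 0.24)]
hook_grip [([251.3, 179.8], 0.88), ([118.7, 226.3], 0.22)]
```

View pics/m2.png

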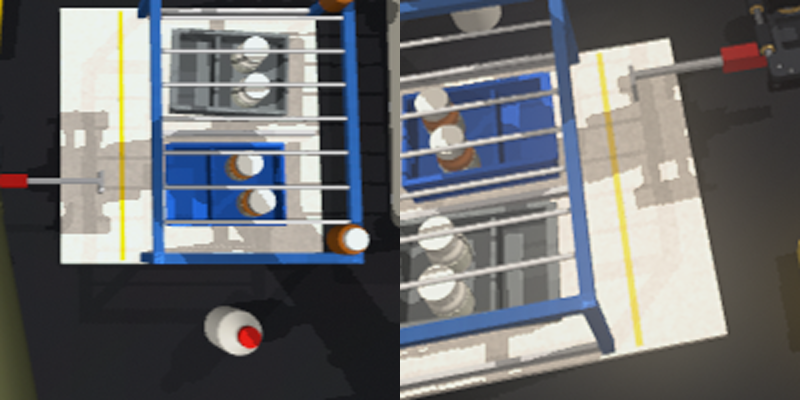

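The blade shows at top pixel (280,191) and scene pixel (207,195), both matching the prediction. It is lined up with the blue crate, whose front edge is at column 313, centre row ~192. I'll go in over the lip, then lower.

>>> {"op": "drive_tool", "data": {"angular": [[0,0,0],[0,0,0],[0,0,0],[0,0,0],[0,0,0],[0,0,0],[0,0,0],[0,0,0],[0,0,0],[0,0,0]], "delta_pos": [[-1,0,0],[-2,0,0],[-2,0,0],[-2,0,0],[-2,0,0],[-2,0,0],[-1.5,0,0],[-1,0,0],[0,0,0],[0,0,0]], "gripper": [0.5,0.5,0.5,0.5,0.5,0.5,0.5,0.5,0.5,0.5]}}

```text
time_s: 11.25
tool_pos: [0.4976, -0.0243, 0.1117]
tool_rot: [180.0, -0.0, 91.0]
force: [0.2, 0.4, -2.2]
grip_width: 0.0176
grasp_force: 45.0
```

Run:
```python
from h import *
np.set_printoptions(precision=4,suppress=True)
o=telemetry.get_obs()
a=eyes.read_camera('top'); b=eyes.read_camera('scene')
T=np.array(o['tool_pos']); y=np.radians(o['tool_rot'][2]+180); tip=T+np.array([.175*np.cos(y),.175*np.sin(y),.0014-.033]); print('pred tip',tip,proj(a,tip),proj(b,tip))
A=a['pixels'][140:240,270:400];B=b['pixels'][170:270,90:220]
f=lambda x:cv2.resize(x,None,fx=3,fy=4,interpolation=cv2.INTER_CUBIC)
save(dict(pixels=np.hstack([f(A),f(B)])),'m3.png')
```

```text
pred tip [ 0.5007 -0.1993  0.0801] [326.5031 190.6145] [149.9126 204.3708]
```

View pics/m3.png

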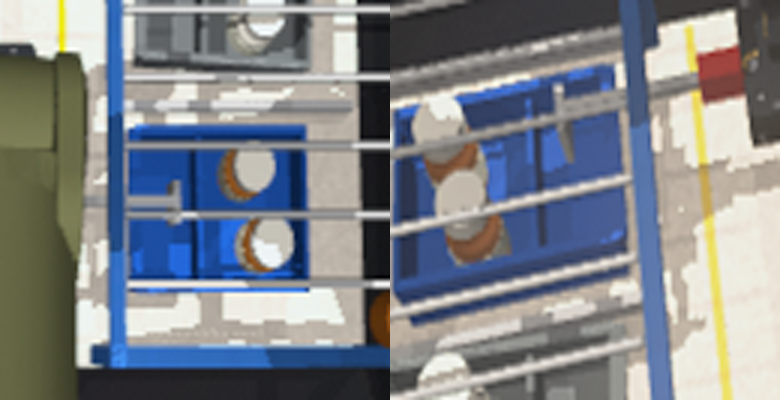

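The blade (top crop x≈175) hangs in the front compartment between the front wall (x≈130) and the divider (x≈192), and is centred sideways. I'll lower it, then pull gently.

>>> {"op": "drive_tool", "data": {"angular": [[0,0,0],[0,0,0],[0,0,0],[0,0,0],[0,0,0],[0,0,0],[0,0,0],[0,0,0]], "delta_pos": [[0,0,0.5],[0,0,1],[0,0,1],[0,0,0.8],[0,0,0.5],[0,0,0],[0,0,0],[0,0,0]], "gripper": [0.5,0.5,0.5,0.5,0.5,0.5,0.5,0.5]}}

```text
time_s: 12.15
tool_pos: [0.498, -0.0247, 0.074]
tool_rot: [179.9, -0.0, 91.0]
force: [0.0, -0.5, -2.4]
grip_width: 0.0176
grasp_force: 45.0
```

>>> {"op": "drive_tool", "data": {"angular": [[0,0,0],[0,0,0],[0,0,0],[0,0,0],[0,0,0],[0,0,0],[0,0,0],[0,0,0],[0,0,0],[0,0,0],[0,0,0],[0,0,0],[0,0,0],[0,0,0],[0,0,0],[0,0,0],[0,0,0],[0,0,0],[0,0,0],[0,0,0]], "delta_pos": [[0.3,0,0],[0.4,0,0],[0.4,0,0],[0.2,0,0],[0.2,0,0],[0.2,0,0],[0.2,0,0],[0.2,0,0],[0.2,0,0],[0.2,0,0],[0.2,0,0],[0.3,0,0],[0.3,0,0],[0.3,0,0],[0.3,0,0],[0.4,0,0],[0.4,0,0],[0.4,0,0],[0.4,0,0],[0.4,0,0]], "gripper": [0.5,0.5,0.5,0.5,0.5,0.5,0.5,0.5,0.5,0.5,0.5,0.5,0.5,0.5,0.5,0.5,0.5,0.5,0.5,0.5]}}

```text
time_s: 14.15
tool_pos: [0.4965, 0.0347, 0.0736]
tool_rot: [-180.0, -0.0, 91.0]
force: [0.1, -3.6, -2.4]
grip_width: 0.0177
grasp_force: 45.0
```

>>> {"op": "drive_tool", "data": {"angular": [[0,0,0],[0,0,0],[0,0,0],[0,0,0],[0,0,0],[0,0,0],[0,0,0],[0,0,0],[0,0,0],[0,0,0],[0,0,0],[0,0,0],[0,0,0],[0,0,0],[0,0,0],[0,0,0]], "delta_pos": [[0.4,0,0],[0.4,0,0],[0.4,0,0],[0.4,0,0],[0.4,0,0],[0.4,0,0],[0.4,0,0],[0.4,0,0],[0.4,0,0],[0.4,0,0],[0.4,0,0],[0.4,0,0],[0.3,0,0],[0.2,0,0],[0,0,0],[0,0,0]], "gripper": [0.5,0.5,0.5,0.5,0.5,0.5,0.5,0.5,0.5,0.5,0.5,0.5,0.5,0.5,0.5,0.5]}}

```text
time_s: 15.75
tool_pos: [0.4956, 0.0879, 0.0736]
tool_rot: [180.0, -0.1, 91.0]
force: [-0.0, 0.0, -2.0]
grip_width: 0.0175
grasp_force: 45.0
```

Run:
```python
from h import *
np.set_printoptions(precision=4,suppress=True)
o=telemetry.get_obs()
a=eyes.read_camera('top'); b=eyes.read_camera('scene')
T=np.array(o['tool_pos']); y=np.radians(o['tool_rot'][2]+180); tip=T+np.array([.175*np.cos(y),.175*np.sin(y),.0014-.033]); print('pred tip',tip,proj(a,tip),proj(b,tip),o['force'])
A=a['pixels'][140:240,250:380];B=b['pixels'][170:270,90:220]
f=lambda x:cv2.resize(x,None,fx=3,fy=4,interpolation=cv2.INTER_CUBIC)
save(dict(pixels=np.hstack([f(A),f(B)])),'m4.png')
```

```text
pred tip [ 0.4987 -0.087   0.042 ] [286.6979 191.6093] [199.758  204.8062] [-0.0142  0.0316 -2.0298]
```

View pics/m4.png

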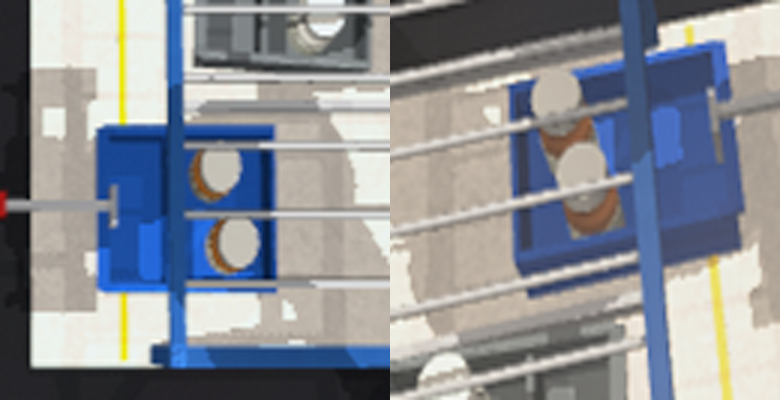

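The crate's front edge (col ~283) is past the yellow line (col ~291) and inside the deck edge (col 260), with both bottles standing. I'll back the blade off the wall and lift out.

>>> {"op": "drive_tool", "data": {"angular": [[0,0,0],[0,0,0],[0,0,0],[0,0,0],[0,0,0],[0,0,0],[0,0,0],[0,0,0],[0,0,0],[0,0,0],[0,0,0],[0,0,0],[0,0,0],[0,0,0]], "delta_pos": [[-0.3,0,0],[-0.4,0,0],[-0.4,0,0],[0,0,0],[0,0,0],[0,0,-0.5],[0,0,-1],[0,0,-1.5],[0,0,-2],[0,0,-2.5],[0,0,-2.5],[0,0,-2.5],[0,0,-2],[0,0,0]], "gripper": [0.5,0.5,0.5,0.5,0.5,0.5,0.5,0.5,0.5,0.5,0.5,0.5,0.5,0.5]}}

```text
time_s: 17.25
tool_pos: [0.4978, 0.0768, 0.2224]
tool_rot: [179.6, -0.1, 91.0]
force: [0.7, -0.0, -1.3]
grip_width: 0.0178
grasp_force: 45.0
```

>>> {"op": "drive_tool", "data": {"angular": [[0,0,0],[0,0,0],[0,0,0],[0,0,0],[0,0,0],[0,0,0],[0,0,0],[0,0,0],[0,0,0],[0,0,0],[0,0,0],[0,0,0]], "delta_pos": [[1,0,0],[2,0,0],[2.5,-0.3,0],[2.5,-0.3,0],[2.5,-0.3,0],[2.5,-0.3,0],[2.5,-0.3,0],[2.5,-0.3,0],[2.5,-0.3,0],[2.5,-0.13,0],[1.85,0,0],[0,0,0]], "gripper": [0.5,0.5,0.5,0.5,0.5,0.5,0.5,0.5,0.5,0.5,0.5,0.5]}}

```text
time_s: 18.45
tool_pos: [0.467, 0.3279, 0.2169]
tool_rot: [-179.9, 0.0, 91.3]
force: [0.1, 0.8, -2.5]
grip_width: 0.0175
grasp_force: 45.0
```

>>> {"op": "drive_tool", "data": {"angular": [[0,0,-0.1105],[0,0,-0.1105],[0,0,-0.1105],[0,0,-0.1105],[0,0,-0.1105],[0,0,-0.1105],[0,0,-0.1105],[0,0,-0.1105],[0,0,-0.1105],[0,0,-0.1105],[0,0,-0.1105],[0,0,-0.1105],[0,0,-0.1105],[0,0,-0.1105],[0,0,-0.1105],[0,0,-0.1105],[0,0,0],[0,0,0],[0,0,0],[0,0,0]], "delta_pos": [[0,0,0],[0,0,0],[0,0,0],[0,0,0],[0,0,0],[0,0,0],[0,0,0],[0,0,0],[0,0,0],[0,0,0],[0,0,0],[0,0,0],[0,0,0],[0,0,0],[0,0,0],[0,0,0],[0,0,0],[0,0,0],[0,0,0],[0,0,0]], "gripper": [0.5,0.5,0.5,0.5,0.5,0.5,0.5,0.5,0.5,0.5,0.5,0.5,0.5,0.5,0.5,0.5,0.5,0.5,0.5,0.5]}}

```text
time_s: 20.45
tool_pos: [0.469, 0.3242, 0.2185]
tool_rot: [-180.0, -0.0, -167.7]
force: [0.2, 0.7, -2.1]
grip_width: 0.0179
grasp_force: 45.0
```

Run:
```python
from h import *
np.set_printoptions(precision=4,suppress=True)
o=telemetry.get_obs(); T=np.array(o['tool_pos']); y=o['tool_rot'][2]; print(T,y)
X=R.from_euler('xyz',o['tool_rot'],degrees=True).as_matrix()
print('to go cm in tool axes',X.T@(np.array([.4713,.3249,.1])-T)*100,'yaw err',192.3-y)
a=eyes.read_camera('top'); b=eyes.read_camera('scene'); t=np.radians(y+180)
tip=T+np.array([.175*np.cos(t),.175*np.sin(t),.0014-.033]); print(proj(a,tip)-[130,110],proj(b,tip)-[310,120])
f=lambda x:cv2.resize(x,None,fx=3,fy=4,interpolation=cv2.INTER_CUBIC)
save(dict(pixels=np.hstack([f(a['pixels'][110:210,110:240]),f(b['pixels'][120:220,310:440])])),'m5.png')
```

```text
[0.469  0.3242 0.2185] -167.7454462113492
to go cm in tool axes [-0.2423  0.0257 11.8469] yaw err 360.0454462113492
[-5.6865 21.428 ] [106.6699  73.2439]
```

View pics/m5.png

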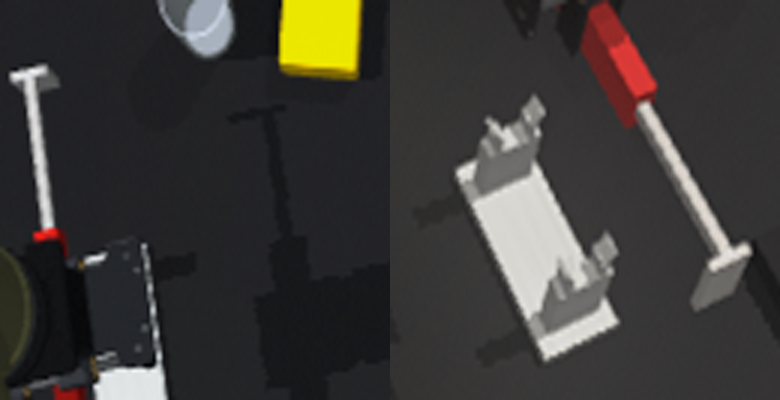

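The hook is level and unslipped: the blade is at scene crop (710,290), as predicted. I'll lower into the notches.

>>> {"op": "drive_tool", "data": {"angular": [[0,0,0],[0,0,0],[0,0,0],[0,0,0],[0,0,0],[0,0,0],[0,0,0],[0,0,0],[0,0,0]], "delta_pos": [[-0.2,0,1],[0,0,2],[0,0,2.5],[0,0,2.5],[0,0,2],[0,0,1.5],[0,0,0.5],[0,0,0],[0,0,0]], "gripper": [0.5,0.5,0.5,0.5,0.5,0.5,0.5,0.5,0.5]}}

```text
time_s: 21.45
tool_pos: [0.4716, 0.3253, 0.0995]
tool_rot: [180.0, 0.1, -167.7]
force: [0.7, 0.2, -1.4]
grip_width: 0.0176
grasp_force: 45.0
```

>>> {"op": "drive_tool", "data": {"angular": [[0,0,0],[0,0,0],[0,0,0],[0,0,0],[0,0,0],[0,0,0],[0,0,0],[0,0,0],[0,0,0]], "delta_pos": [[0,0,0.5],[0,0,0.5],[0,0,0.5],[0,0,0.5],[0,0,0.5],[0,0,0.5],[0,0,0.4],[0,0,0],[0,0,0]], "gripper": [0.5,0.5,0.5,0.5,0.5,0.5,0.5,0.5,0.5]}}

```text
time_s: 22.35
tool_pos: [0.4709, 0.3248, 0.0646]
tool_rot: [180.0, 0.0, -167.7]
force: [0.5, 0.1, -1.7]
grip_width: 0.0176
grasp_force: 45.0
```

>>> {"op": "drive_tool", "data": {"angular": [[0,0,0],[0,0,0],[0,0,0],[0,0,0],[0,0,0],[0,0,0],[0,0,0],[0,0,0],[0,0,0],[0,0,0],[0,0,0],[0,0,0],[0,0,0],[0,0,0],[0,0,0],[0,0,0]], "delta_pos": [[0,0,0.1],[0,0,0],[0,0,0],[0,0,0],[0,0,0],[0,0,0],[0,0,0],[0,0,0],[0,0,0],[0,0,-1],[0,0,-2],[0,0,-2.5],[0,0,-2.5],[0,0,-2.5],[0,0,-2.5],[0,0,0]], "gripper": [0.5,0.5,8.7,8.7,8.7,8.7,8.7,8.7,8.7,8.7,8.7,8.7,8.7,8.7,8.7,8.7]}}

```text
time_s: 23.95
tool_pos: [0.473, 0.3263, 0.1985]
tool_rot: [179.8, 0.4, -167.7]
force: [-0.3, 0.7, 0.6]
grip_width: 0.0869
grasp_force: 0.0
```

>>> {"op": "drive_tool", "data": {"angular": [[0,0,0],[0,0,0],[0,0,0],[0,0,0],[0,0,0],[0,0,0],[0,0,0]], "delta_pos": [[0,1,-1],[0,2.5,0],[0,2.5,0],[0,2.5,0],[0,2.5,0],[0,2.5,0],[0,0,0]], "gripper": [8.7,8.7,8.7,8.7,8.7,8.7,8.7]}}

```text
time_s: 24.65
tool_pos: [0.4384, 0.4613, 0.2024]
tool_rot: [179.9, -0.2, -167.3]
force: [-0.5, 0.1, -0.5]
grip_width: 0.0869
grasp_force: 0.0
```

Run:
```python
from h import *
a=eyes.read_camera('top'); b=eyes.read_camera('scene')
im=a['pixels'].astype(int); r,g,bb=im[...,0],im[...,1],im[...,2]
red=((r>120)&(g<60)&(bb<60)).astype(np.uint8); k,l,s,c=cv2.connectedComponentsWithStats(red); i=1+np.argmax(s[1:,4]); ys,xs=np.where(l==i)
print(s[i],cv2.minAreaRect(np.array([onz(a,(x,y),.078)[:2]*1000 for x,y in zip(xs,ys)],np.float32)))
f=lambda x:cv2.resize(x,(400,480),interpolation=cv2.INTER_CUBIC)
save(dict(pixels=np.hstack([f(a['pixels'][80:280,110:400]),f(b['pixels'][110:310,90:430])])),'m6.png')
```

```text
[140 174  14  48 284] ((471.03564453125, 324.7422180175781), (138.79273986816406, 18.422473907470703), 12.764689445495605)
```

View pics/m6.png

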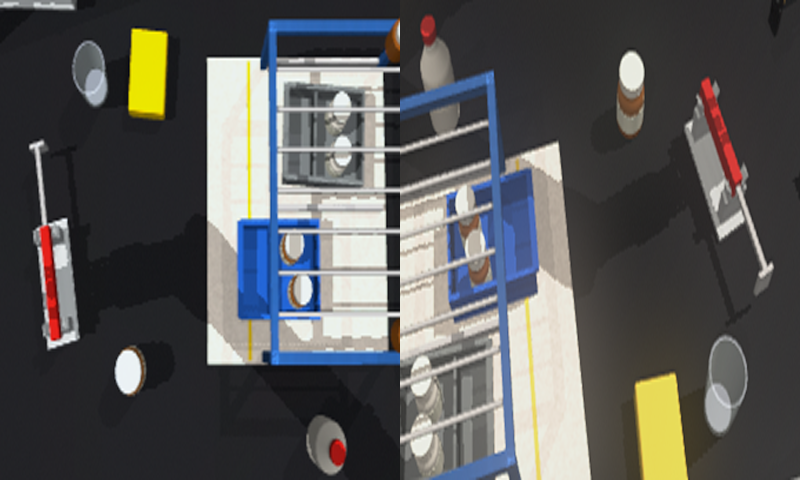

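The hook lies in both notches within 1 mm of its start. The crate's front (crop x 238) is between the yellow line (250) and the deck edge (207), with both bottles upright and the other things unmoved.

```bash
python3 -c "
from cell import env
print(env.sign_off())"
```

```text
the job is handed in; nothing more can be done
None
```

The job is done and handed in: the blue crate's front is about 45 mm in front of the roof edge (between the yellow line and the deck edge), both bottles are standing, and the hook is back in its notches within 1 mm of where it started; no verdict came back.

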